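Clear the assayer's pile to its places

TASK

Take the pile on the desk apart from the top down, one thing at a time, and put each thing where it belongs: the brass weight into the round recess of its small square rest, the ring box on the middle of the round stand, the wooden block flat in the shorter tray and the black touchstone flat in the longer tray, each lying along its tray. Keep the ring box upright, and leave the loupe and the tweezers where they are.

Things in the scene. Friction and masses are not known exactly. Their poses are not given: they have to be found in the camera images.
- weight: Brass weight with a small knob, top of the pile: round, 30 mm across, 34 mm high, about 200 g. Straight-sided in its lower half (grip it there), narrowing to the knob above. Origin: centre of its underside; z up.
- box: Closed dark red velvet ring box, third from below in the pile, under the weight: 60 mm along its x, 52 mm along its y, 42 mm high; its lid is fixed shut. Its sides are upright and can be gripped. Origin: centre of its underside; z up.
- block: Oak-coloured wooden block, second from below in the pile, lying crosswise on the touchstone: 56 mm along its x, 72 mm along its y, 33 mm high. Origin: centre of its underside; z up.
- stone: Black touchstone slab with fine gold streaks, bottom of the pile, lying on the grey desk mat that covers the work area (mat 2 mm thick, its top at z = 0.002; all the things here stand on it): 52 mm along its x, 90 mm along its y, 18 mm high. Origin: centre of its underside; z up.
- weight_rest: Fixed pale wooden square, 66 x 66 mm, 8 mm high, with a round darker brown recess in the middle, 46 mm across, 3 mm deep (its floor is 5 mm above its underside). Place of the weight. Origin: centre of its underside, on the mat (z = 0.002).
- round_stand: Fixed pale wooden disc with a darker brown top face, 100 mm across, 12 mm high, flat, no rim. Place of the ring box, any way round. Origin: centre of its underside, on the mat (z = 0.002).
- short_tray: Fixed pale wooden tray with darker brown floor, the shorter of two: inside 72 mm along its x and 88 mm along its y, lips 5 mm thick; its floor is 3 mm and its lips 7 mm above its underside. Place of the wooden block, the block's long side along the tray's long side (either end first). Origin: centre of its underside, on the mat (z = 0.002).
- long_tray: Fixed pale wooden tray with darker brown floor, the longer of two: inside 68 mm along its x and 106 mm along its y, lips 5 mm thick; its floor is 3 mm and its lips 7 mm above its underside. Place of the touchstone, long side along long side (either end first). Origin: centre of its underside, on the mat (z = 0.002).
- loupe: Small folding loupe lying loose on the mat, 24 x 38 x 18 mm; to be left alone. Origin: centre of its underside.
- tweezers: Steel tweezers lying loose on the mat, 14 mm along x, 128 mm along y, 8 mm high; to be left alone. Origin: centre of its underside.
Things that resemble listed ones, but are neither listed nor needed, are in the scene too. There is more than one size of the block; the job needs the smaller. What is shaped like the weight but green is not meant.

How it is judged (in metres and radians):
On the way, in this order (a step that is already met when the one before it is completed fails the run):
1. the brass weight stands in the recess of its rest (horizontal distance between weight and weight_rest below 0.012 m and z of weight in the frame of weight_rest between 0.002 and 0.0075 m and angle between weight's own z axis and vertical below 0.1 rad and linear speed of weight below 0.02 m/s and contact force between the fingers and weight below 0.1 N), for 0.2 s.
2. then the ring box stands on the round stand (horizontal distance between box and round_stand below 0.015 m and z of box in the frame of round_stand between 0.009 and 0.0145 m and angle between box's own z axis and vertical below 0.1 rad and linear speed of box below 0.02 m/s and contact force between the fingers and box below 0.1 N), for 0.2 s.
3. then the wooden block lies in the shorter tray (horizontal distance between block and short_tray below 0.013 m and z of block in the frame of short_tray between 0 and 0.0055 m and angle between block's own z axis and vertical below 0.1 rad and linear speed of block below 0.02 m/s and contact force between the fingers and block below 0.1 N and angle between the x axis of block and the x axis of short_tray, either way round below 0.3 rad), for 0.2 s.
4. then the touchstone lies in the longer tray (horizontal distance between stone and long_tray below 0.013 m and z of stone in the frame of long_tray between 0 and 0.0055 m and angle between stone's own z axis and vertical below 0.1 rad and linear speed of stone below 0.02 m/s and contact force between the fingers and stone below 0.1 N and angle between the x axis of stone and the x axis of long_tray, either way round below 0.25 rad), for 0.2 s.
At the end, for the whole second after the job is handed in: All released, upright, at rest: weight in the recess (within 12 mm of its centre), ring box on the round stand (15 mm), block on the floor of the shorter and touchstone on the floor of the longer tray (13 mm; long side along long side within 0.3 and 0.25 rad) (all of step 1 and all of step 2 and all of step 3 and all of step 4).
It fails at once if the loupe was moved more than 30 mm (distance of loupe from where it was at the start of the episode above 0.03 m).
It fails at once if the tweezers were moved more than 30 mm (distance of tweezers from where it was at the start of the episode above 0.03 m).
It fails at once if the ring box was tipped over (angle between box's own z axis and vertical above 0.6 rad).
It also fails if it takes over 136 s, if anything falls off the work surface, if the arm or the gripper's body presses on something with over 40 N, if the wrist force passes 120 N, or if a joint passes its speed limit or range.

ROBOT

A 6-joint arm with a two-finger parallel gripper is mounted at the origin on a cart in front of the work surface, level with it; the furniture and walls round the work are solid. World frame = base frame: x ahead of the robot, y to its left, z up, the work surface at z = 0. Lengths are in m, angles in degrees, forces in N, time in s.
With the tool pointing down it reaches from about 0.3 to 0.75 m from the base axis. Payload 8.5 kg.
Tool frame: the origin (TCP) lies at the very end of the fingers, on their centre line; the grasp point (between the pads) lies 19 mm behind it (env.tcp_to_grasp is the z of the grasp point in the tool frame, in m); z points along the fingers, y is the line along which they close (so a half turn about z gives the same grasp; the last joint's range is limited). The gripper opens to 85 mm and grips with 20 to 120 N. Pads are 22 mm wide; open, the fingers measure 114 mm over their backs; the gripper's body (76 mm by 85 mm) begins 54 mm behind the grasp point. The pads swing forward as they close: fully open they stand 13 mm farther back than shut.
Start: joints at [-75.533, 21.807, 74.336, -0, 83.858, -12.336], TCP at [0.248, -0.491, 0.231] pointing down, gripper open.
Joint ranges: [-178.18, 178.18], [-50.72, 133.34], [12.68, 142.11], [-81.47, 261.47], [9.98, 163.14], [-165.26, 165.26]. Speed limits (degrees/s): [136.94, 136.94, 180, 180, 180, 180].

INTERFACE

Orientations are given as [roll, pitch, yaw] about the fixed x, y, z axes, in that order (R = Rz(yaw) Ry(pitch) Rx(roll)).
In Python, from bench import env gives the robot as it stands.
- The arm moves only by the tool drive_tool, never from a script. Its argument "series" is text: rows parted by semicolons, each of 7 numbers parted by spaces: the shift along the tool's x, y, z in m, then the turn, a rotation vector about the tool's x, y, z in degrees, then the finger opening in m, from 0 to 0.0854. In form: dx dy dz rx ry rz jaw; .... A call has 1 to 12 rows; each row shifts and turns the commanded pose from where the row before left it, along the tool's axes as they then stand; what a row does not reach is not made up. A row lasts 1/8 s, in which the tool goes at most 62.5 mm and 10.7 degrees, less where a joint would pass 70% of its speed; a pose out of reach is approached as far as the arm can. A call with a gripper value outside its range is refused whole. The fingers move at their own pace and stop on an object; the grip force is fixed at half the most. Time passes only in rows, so rows that do not move let the fingers close. It gives the time, the measured TCP pose, the force, the opening and the grip force at its end, in the units of the state.
- env.state(): the state, without advancing time (a new reading comes with each control period).
- env.capture(name): name is "scene" or "side" or "wrist"; returns (picture, depth): 400x640x3 uint8, blue, green, red; 400x640 float32, m along the optical axis (not along the pixel's ray), 0 where there is no reading.
- env.get_calibration(name): a dict with "intrinsics" (3x3 intrinsics, pixels), "dist" ([k1, k2, p1, p2, k3] as OpenCV has them; the pictures are not rectified), "R" (3x3) and "t" (3): a world point X has camera coordinates R X + t; the wrist camera has in their place "T_tool_cam" (4x4, takes a point from camera to tool coordinates, whose origin is the TCP and whose axes are the flange's). Camera axes: x right, y down, z forward; pixel columns grow to the right and rows downward; lengths in m; the calibration is good to about 2 mm. A picture is of the moment at which its call begins: read the wrist's pose just before it. get_calibration takes no time and is no camera call.
- env.finish_job(): hands the job in; it is judged then, once.
Trained networks look in the newest picture that a camera, given by its name, has taken for a name from the list of things; names that differ only in an ending like _2 or _b are one class to them, and where a whole thing is asked for, a point or a joint stands for the part that bears it (a point fixed in the world has none). Each returns a list of dicts, best first, with "score" (0 to 1); they miss things now and then, are a little off and sometimes report something else, mostly with a low value. They report only what shows in the picture. A call takes as long as a camera call. They do not tell look-alikes from the thing itself.
- env.regions_of(camera, thing): "mask" (400x640 bool, what is visible of it) and "pixel" ([column, row] in pixels, amid what is visible of it).
The state is a dict: "t": time; "joint_positions": joint angles; "joint_vel": joint speeds; "tau": joint torques, N m; "position": TCP position; "orientation": TCP orientation; "force": force on the tool from outside, world axes, zero at the start; "torque": the same for the moment, N m; "grip_width": finger opening in m; "gripper_force": force on a finger pad.
Only numpy, scipy, OpenCV 4.12 (cv2) and the standard library are available. Lean on these libraries where they do the work, as an engineer would, in place of code of your own. Each camera call takes 0.05 s, during which the arm holds its last target. There are 200 camera calls.

## Working session

There is one attempt and no reset: what is moved stays moved. The work goes in short steps, Python scripts to look and compute and a tool call to move; the robot and the scene stay as the last step left them, time stands still between calls to the robot, and variables do not carry over. Pictures are saved under pics/ and viewed, at most 14 in all, crops included, and the job is handed in when it is done.

Besides the shell and the picture viewer there is one more tool, called after "Request:" as name(argument=value, ...) on one line, values as JSON. drive_tool: Moves the arm, as the interface text tells. Its arguments: {"type":"object","properties":{"series":{"type":"string"}},"required":["series"]}

```bash
mkdir -p pics; cat > h.py <<'E'
import numpy as np, cv2
from scipy.spatial.transform import Rotation as Ro
from bench import env
def cap(n):
    s=env.state(); p,d=env.capture(n); return s,p,d
def cloud(n,s,d,mask=None):
    c=env.get_calibration(n); v,u=np.nonzero((d>0)&(mask if mask is not None else True))
    xy=cv2.undistortPoints(np.stack([u,v],1).astype(np.float64)[:,None],c["intrinsics"],np.array(c["dist"]))[:,0]
    z=d[v,u]; P=np.c_[xy*z[:,None],z]
    if n=="wrist":
        T=np.array(c["T_tool_cam"]); P=P@T[:3,:3].T+T[:3,3]
        P=P@Ro.from_euler("xyz",s["orientation"],degrees=True).as_matrix().T+s["position"]
    else: P=(P-np.array(c["t"]))@np.array(c["R"])
    return P,u,v
def rect(P):
    (c,sz,a)=cv2.minAreaRect(P[:,:2].astype(np.float32)*1000); return np.round(c,1),np.round(sz,1),round(a,1)
E
python3 - <<'E'
from h import *
print(env.state())
for n in ["scene","side","wrist"]:
    s,p,d=cap(n); cv2.imwrite(f"pics/{n}0.png",p)
    for th in ["weight","box","block","stone","weight_rest","round_stand","short_tray","long_tray","loupe","tweezers"]:
        for r in env.regions_of(n,th):
            if r["score"]<.3: continue
            P,u,v=cloud(n,s,d,r["mask"])
            if len(P)<20: continue
            zt=np.percentile(P[:,2],95); T=P[P[:,2]>zt-.006]
            print(n,th,round(r["score"],2),np.round(r["pixel"]),"ztop",round(zt,3),*rect(T))
E
```

```text
{'t': 0.0, 'joint_positions': array([-7.55340782e+01,  2.18415262e+01,  7.43843790e+01, -1.51419190e-04,
        8.38576575e+01, -1.23344446e+01]), 'joint_vel': array([ 0.00860886,  0.13392262,  0.00576753,  0.02727704,  0.09351737,
       -0.04882853]), 'tau': array([ 8.25122679e-04, -4.48456585e+01, -2.31274420e+01, -1.32171099e-04,
        4.73827065e-03, -9.45185775e-06]), 'position': array([ 0.24792105, -0.49063134,  0.23070896]), 'orientation': array([-1.79918334e+02, -1.77033997e-02,  2.68003701e+01]), 'force': array([-0.56634415,  0.31917172, -0.22936859]), 'torque': array([0.01158009, 0.01346526, 0.00281429]), 'gripper_force': 0.0, 'grip_width': 0.08550863368558695}
scene weight 0.56 [287. 298.] ztop 0.017 [456.4 300.1] [96.3 96.9] 17.2
scene weight 0.45 [266. 218.] ztop 0.129 [616.3 175.3] [11.6 14.1] 40.5
scene weight 0.43 [294. 214.] ztop 0.036 [614.3  72.3] [ 9. 14.] 7.3
scene box 0.68 [266. 230.] ztop 0.096 [615.1 184.3] [54.8 44.1] 30.4
scene block 0.92 [221. 285.] ztop 0.051 [624.5 369.4] [80.  99.7] 5.5
scene block 0.57 [268. 245.] ztop 0.054 [603.1 207.9] [54.1 12.7
[... 1069 characters left out ...]
op 0.055 [619.6 182.8] [54.8 71.7] 26.9
side stone 0.59 [442. 252.] ztop 0.017 [457.9 299. ] [98.1 97.1] 28.9
side stone 0.47 [362. 282.] ztop 0.023 [626.9 187.7] [46.9 91.8] 34.4
side weight_rest 0.91 [256. 131.] ztop 0.013 [ 473.1 -278.1] [66.6 67.8] 75.9
side round_stand 0.86 [439. 252.] ztop 0.017 [458.3 300. ] [97.  97.2] 57.8
side short_tray 0.83 [343. 182.] ztop 0.011 [448.8   5.8] [100.6  82.9] 62.0
side long_tray 0.39 [362. 274.] ztop 0.055 [619.9 183.5] [53.5 70.7] 27.8
side loupe 0.53 [289. 255.] ztop 0.024 [690.   22.1] [38.2 22. ] 65.2
side loupe 0.41 [343. 181.] ztop 0.011 [448.8   5.4] [100.3  82.5] 63.1
side tweezers 0.51 [290. 141.] ztop 0.011 [ 435.2 -187.3] [ 9.4 34.1] 1.6
```

View pics/scene0.png

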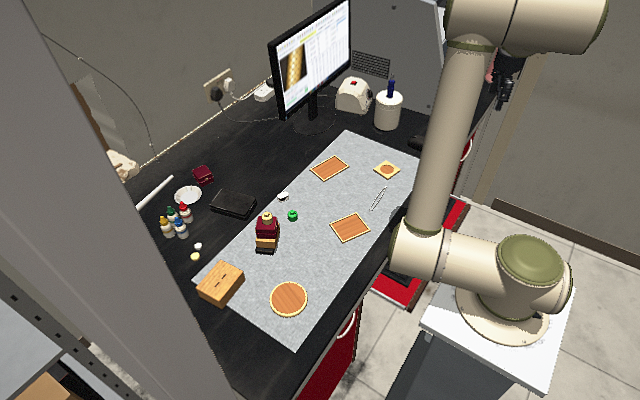

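View pics/side0.png

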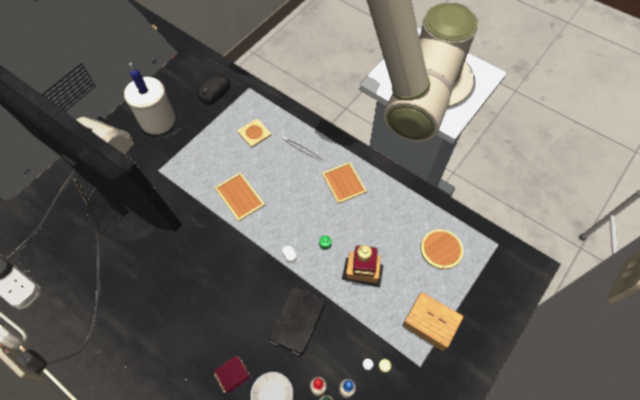

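```bash
cat >> h.py <<'E'
def rel(x,y,z,yaw,s=None):
    "shift in present tool axes, turn as rotvec; move first, turn after"
    s=s or env.state(); R=Ro.from_euler("xyz",s["orientation"],degrees=True)
    G=Ro.from_euler("xyz",[180,0,yaw],degrees=True)
    d=np.array([x,y,z])-s["position"]
    print("t",round(s["t"],1),"shift",np.round(R.inv().apply(d),4),"| in goal axes",np.round(G.inv().apply(d),4),"turn",np.round((R.inv()*G).as_rotvec(degrees=True),1),"w",round(s["grip_width"],4))
E
python3 - <<'E'
from h import *
print(np.round(env.get_calibration("wrist")["T_tool_cam"],3))
rel(.616,.177,.231,31)
E
```

```text
[[-0.    -0.955 -0.297  0.076]
 [ 1.    -0.001  0.001  0.   ]
 [-0.001 -0.297  0.955 -0.144]
 [ 0.     0.     0.     1.   ]]
t 1.6 shift [ 6.296e-01 -4.302e-01  3.000e-04] | in goal axes [ 6.594e-01 -3.830e-01  3.000e-04] turn [-0.  -0.  -4.2] w 0.0853
```

Request:
drive_tool(series="0.05 -0.034 0 0 0 0 0.085;0.05 -0.034 0 0 0 0 0.085;0.05 -0.034 0 0 0 0 0.085;0.05 -0.034 0 0 0 0 0.085;0.05 -0.034 0 0 0 0 0.085;0.05 -0.034 0 0 0 0 0.085;0.05 -0.034 0 0 0 0 0.085;0.05 -0.034 0 0 0 0 0.085;0.05 -0.034 0 0 0 0 0.085;0.05 -0.034 0 0 0 0 0.085;0.05 -0.034 0 0 0 0 0.085;0.05 -0.034 0 0 0 0 0.085")

```text
t: 3.15
position: [0.6003, 0.1458, 0.2314]
orientation: [180.0, -0.0, 26.8]
force: [0.1, -1.5, 1.0]
grip_width: 0.0849
gripper_force: 0.0
```

Request:
drive_tool(series="0.03 -0.022 0 0 0 0 0.065;0 0 0 0 0 -4.2 0.065;0 0 0 0 0 0 0.065;0 0 0 0 0 0 0.065")

```text
t: 3.65
position: [0.6164, 0.1766, 0.2314]
orientation: [180.0, -0.0, 30.9]
force: [0.4, 0.0, 1.0]
grip_width: 0.0647
gripper_force: 0.0
```

```bash
python3 - <<'E'
from h import *
s,p,d=cap("wrist"); cv2.imwrite("pics/w1.png",p)
P,u,v=cloud("wrist",s,d)
near=np.hypot(P[:,0]-.616,P[:,1]-.18)<.08
for lo,hi,n in [(.105,.113,"weightside"),(.115,.135,"wtop"),(.088,.1,"box"),(.047,.058,"block"),(.014,.024,"stone")]:
    Q=P[near&(P[:,2]>lo)&(P[:,2]<hi)]
    if len(Q)>20: print(n,len(Q),round(np.percentile(Q[:,2],95),4),*rect(Q))
for r in env.regions_of("wrist","weight"):
    Q,_,_=cloud("wrist",s,d,r["mask"]); print(r["score"],r["pixel"],*rect(Q))
rel(.616,.177,.098,31)
E
```

```text
weightside 75 0.1127 [625.7 180.5] [10.2 28.2] 29.1
wtop 1084 0.1299 [617.1 175.7] [29.3 29.6] 74.7
box 2425 0.0969 [618.6 181.8] [54.9 50. ] 30.5
block 1072 0.0548 [619.5 181.4] [56.  72.4] 28.9
stone 620 0.0216 [621.7 184. ] [51.3 90.3] 25.6
0.94 [392.3, 207.3] [614.6  65.7] [39.1 32.8] 54.0
0.68 [312.6, 187.2] [617.7 176. ] [28.9 29.5] 44.1
t 3.8 shift [-1.000e-04 -6.000e-04  1.336e-01] | in goal axes [-1.000e-04 -6.000e-04  1.336e-01] turn [ 0.  -0.  -0.1] w 0.0648
```

View pics/w1.png

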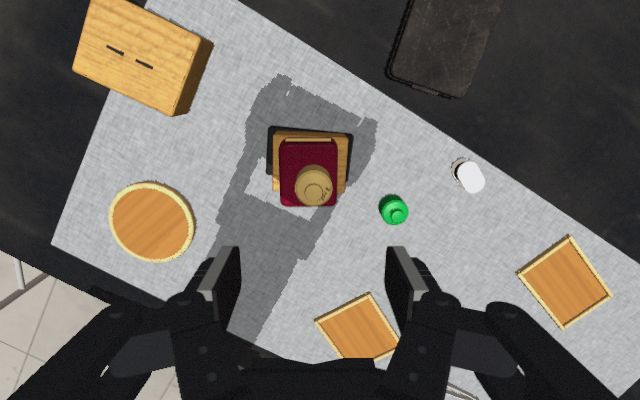

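Request:
drive_tool(series="0 0.001 0.04 0 0 0 0.06;0 0 0.04 0 0 0 0.06;0 0 0.03 0 0 0 0.06;0 0 0.015 0 0 0 0.05;0 0 0.007 0 0 0 0.045;0 0 0 0 0 0 0.02;0 0 0 0 0 0 0.02;0 0 0 0 0 0 0.02;0 0 0 0 0 0 0.02;0 0 0 0 0 0 0.02")

```text
t: 5.0
position: [0.6173, 0.1762, 0.1001]
orientation: [180.0, -0.1, 31.0]
force: [0.3, -0.5, 5.2]
grip_width: 0.0272
gripper_force: 59.8
```

Request:
drive_tool(series="0 0 -0.01 0 0 0 0.02;0 0 -0.03 0 0 0 0.02;0 0 -0.06 0 0 0 0.02;0 0 -0.03 0 0 0 0.02;0 0 0 0 0 0 0.02")

```text
t: 5.62
position: [0.6175, 0.1762, 0.2316]
orientation: [179.9, -0.2, 31.0]
force: [-0.1, -0.3, -2.2]
grip_width: 0.0275
gripper_force: 59.6
```

```bash
python3 - <<'E'
from h import *
s,p,d=cap("wrist"); cv2.imwrite("pics/w2.png",p)
P,u,v=cloud("wrist",s,d)
near=np.hypot(P[:,0]-.616,P[:,1]-.18)<.08
for lo,hi,n in [(.088,.1,"box"),(.047,.058,"block")]:
    Q=P[near&(P[:,2]>lo)&(P[:,2]<hi)]
    if len(Q)>20: print(n,len(Q),round(np.percentile(Q[:,2],95),4),*rect(Q))
rel(.4725,-.2785,.231,31)
E
```

```text
box 3643 0.0969 [618.2 181.7] [55.9 50.1] 30.8
block 1102 0.0552 [619.4 181.4] [55.8 72.1] 28.3
t 5.7 shift [-0.3578  0.3154 -0.0019] | in goal axes [-0.3578  0.3154 -0.0018] turn [ 0. -0.  0.] w 0.0274
```

View pics/w2.png

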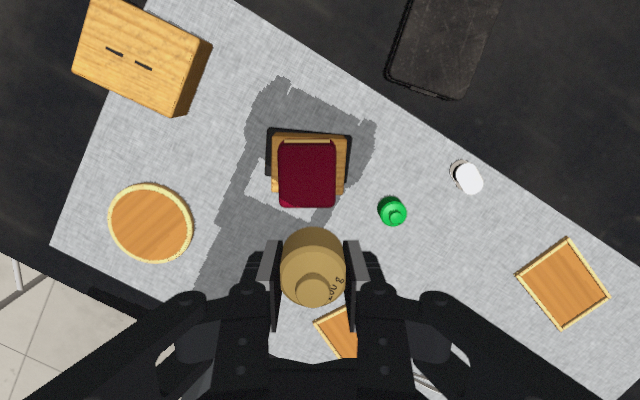

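Request:
drive_tool(series="-0.0355 0.0315 0 0 0 0 0.02;-0.0355 0.0315 0 0 0 0 0.02;-0.0355 0.0315 0 0 0 0 0.02;-0.0355 0.0315 0 0 0 0 0.02;-0.0355 0.0315 0 0 0 0 0.02;-0.0355 0.0315 0 0 0 0 0.02;-0.0355 0.0315 0 0 0 0 0.02;-0.0355 0.0315 0 0 0 0 0.02;-0.0355 0.0315 0 0 0 0 0.02;0 0 0 0 0 0 0.02;0 0 0 0 0 0 0.02")

```text
t: 7.05
position: [0.4887, -0.2308, 0.2278]
orientation: [-179.8, 0.1, 31.0]
force: [-0.1, 1.2, -2.7]
grip_width: 0.0275
gripper_force: 59.6
```

```bash
python3 - <<'E'
from h import *
s,p,d=cap("wrist"); cv2.imwrite("pics/w3.png",p)
for th in ["weight_rest","tweezers","weight"]:
  for r in env.regions_of("wrist",th):
    Q,_,_=cloud("wrist",s,d,r["mask"]); print(th,r["score"],r["pixel"],*rect(Q[Q[:,2]<.025]) if (Q[:,2]<.025).sum()>20 else "", np.percentile(Q[:,2],[2,98]))
rel(.4725,-.2785,.231,31); rel(.4725,-.2785,.014,31)
E
```

```text
weight_rest 0.8 [342.7, 193.0] [ 472.6 -280.6] [67.  68.9] 76.5 [0.00666104 0.01260782]
weight_rest 0.53 [361.8, 24.1] [ 640.5 -193. ] [91.4 78. ] 73.9 [0.00476592 0.01111797]
tweezers 0.85 [221.0, 168.7] [ 434.  -152.5] [ 14.9 111.1] 4.5 [0.00294469 0.01228901]
weight 0.74 [311.2, 268.3] [0.22672683 0.25784939]
t 7.2 shift [-0.0392  0.0325 -0.002 ] | in goal axes [-0.0392  0.0325 -0.002 ] turn [-0.   0.   0.1] w 0.028
t 7.2 shift [-0.0392  0.0326  0.215 ] | in goal axes [-0.0392  0.0325  0.215 ] turn [-0.   0.   0.1] w 0.028
```

View pics/w3.png

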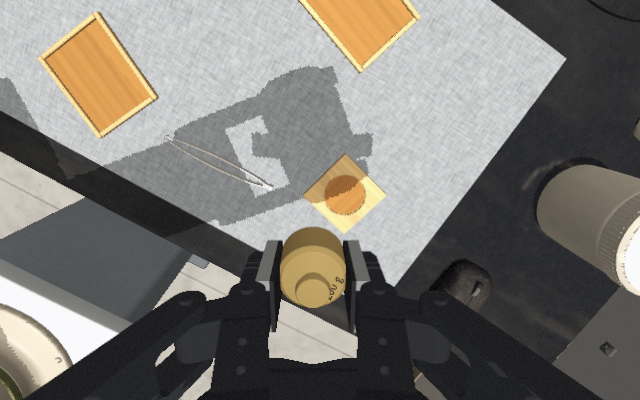

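Request:
drive_tool(series="-0.02 0.017 0 0 0 0 0.02;-0.0195 0.0165 0 0 0 0 0.02;0 0 0.05 0 0 0 0.02;0 0 0.05 0 0 0 0.02;0 0 0.05 0 0 0 0.02;0 0 0.04 0 0 0 0.02;0 0 0.01 0 0 0 0.02;0 0 0.006 0 0 0 0.02;0 0 0.004 0 0 0 0.02;0 0 0 0 0 0 0.02;0 0 0 0 0 0 0.02")

```text
t: 8.62
position: [0.4728, -0.2807, 0.02]
orientation: [179.9, -0.0, 31.0]
force: [0.2, -0.2, -2.1]
grip_width: 0.0276
gripper_force: 59.7
```

Request:
drive_tool(series="0 0 0.003 0 0 0 0.02;0 0 0.002 0 0 0 0.02;0 0 0.001 0 0 0 0.02;0 0 0 0 0 0 0.02")

```text
t: 9.12
position: [0.4724, -0.2805, 0.0132]
orientation: [-180.0, 0.0, 31.0]
force: [-0.1, -0.1, -1.5]
grip_width: 0.0272
gripper_force: 59.7
```

Request:
drive_tool(series="0 0 0.001 0 0 0 0.02;0 0 0 0 0 0 0.02;0 0 0 0 0 0 0.04;0 0 0 0 0 0 0.06;0 0 0 0 0 0 0.06;0 0 0 0 0 0 0.06")

```text
t: 9.88
position: [0.4725, -0.2805, 0.0124]
orientation: [180.0, -0.0, 31.0]
force: [0.1, -0.3, -0.1]
grip_width: 0.0599
gripper_force: 0.0
```

Request:
drive_tool(series="0 0 -0.02 0 0 0 0.06;0 0 -0.05 0 0 0 0.06;0 0 -0.06 0 0 0 0.06;0 0 -0.06 0 0 0 0.06;0 0 -0.03 0 0 0 0.06;0 0 0 0 0 0 0.065;0 0 0 0 0 0 0.065")

```text
t: 10.75
position: [0.4721, -0.2801, 0.2311]
orientation: [-179.9, 0.0, 31.0]
force: [0.1, 1.0, -0.2]
grip_width: 0.0656
gripper_force: 0.0
```

```bash
python3 - <<'E'
from h import *
s,p,d=cap("wrist"); cv2.imwrite("pics/w4.png",p)
P,u,v=cloud("wrist",s,d)
Q=P[(np.hypot(P[:,0]-.4725,P[:,1]+.28)<.03)&(P[:,2]>.018)]; print(rect(Q),np.percentile(Q[:,2],98))
rel(.6185,.1818,.23,30.7)
E
```

```text
(array([ 474.8, -278. ]), array([35.3, 51.8]), 30.4) 0.3248769473493144
t 10.8 shift [ 0.3634 -0.3206  0.0014] | in goal axes [ 0.3617 -0.3225  0.0008] turn [-0.2  0.   0.3] w 0.0649
```

```bash
python3 - <<'E'
from h import *
s,p,d=cap("wrist")
P,u,v=cloud("wrist",s,d)
Q=P[(np.hypot(P[:,0]-.4725,P[:,1]+.28)<.03)&(P[:,2]>.018)&(P[:,2]<.1)]; print(rect(Q),np.percentile(Q[:,2],98))
rel(.6185,.1818,.23,30.7)
E
```

```text
(array([ 473.1, -281.2]), array([29.4, 29.4]), 29.8) 0.04264184920522214
t 10.8 shift [ 0.3634 -0.3206  0.0014] | in goal axes [ 0.3617 -0.3225  0.0008] turn [-0.2  0.   0.3] w 0.065
```

Request:
drive_tool(series="0.0363 -0.032 0 0 0 0 0.075;0.0363 -0.032 0 0 0 0 0.075;0.0363 -0.032 0 0 0 0 0.075;0.0363 -0.032 0 0 0 0 0.075;0.0363 -0.032 0 0 0 0 0.075;0.0363 -0.032 0 0 0 0 0.075;0.0363 -0.032 0 0 0 0 0.075;0.0363 -0.032 0 0 0 0 0.075;0.0363 -0.032 0 0 0 0 0.075;0.0363 -0.032 0 0 0 0.3 0.075;0 0 0 0 0 0 0.075;0 0 0 0 0 0 0.075")

```text
t: 12.35
position: [0.6186, 0.1805, 0.2312]
orientation: [-180.0, 0.1, 30.7]
force: [-0.5, 0.3, -0.7]
grip_width: 0.0752
gripper_force: 0.0
```

```bash
python3 - <<'E'
from h import *
rel(.6185,.1818,.063,30.7)
E
```

```text
t 12.3 shift [ 0.001  -0.0011  0.1682] | in goal axes [ 0.0006 -0.0012  0.1682] turn [-0.   0.1  0. ] w 0.0752
```

Request:
drive_tool(series="0.001 -0.001 0.04 0 0 0 0.075;0 0 0.05 0 0 0 0.075;0 0 0.04 0 0 0 0.075;0 0 0.025 0 0 0 0.075;0 0 0.013 0 0 0 0.075;0 0 0 0 0 0 0.06;0 0 0 0 0 0 0.045;0 0 0 0 0 0 0.045;0 0 0 0 0 0 0.045;0 0 0 0 0 0 0.045")

```text
t: 13.6
position: [0.6199, 0.1821, 0.0658]
orientation: [179.9, -0.1, 30.7]
force: [-0.5, -1.4, 6.7]
grip_width: 0.0495
gripper_force: 62.9
```

Request:
drive_tool(series="0 0 -0.01 0 0 0 0.045;0 0 -0.03 0 0 0 0.045;0 0 -0.05 0 0 0 0.045;0 0 -0.04 0 0 0 0.045;0 0 -0.03 0 0 0 0.045;0 0 0 0 0 0 0.045;0 0 0 0 0 0 0.045")

```text
t: 14.48
position: [0.6186, 0.1821, 0.2231]
orientation: [-179.9, 0.1, 30.7]
force: [-0.7, 1.0, -1.1]
grip_width: 0.0498
gripper_force: 62.4
```

```bash
python3 - <<'E'
from h import *
s,p,d=cap("wrist"); cv2.imwrite("pics/w5.png",p)
P,u,v=cloud("wrist",s,d)
near=np.hypot(P[:,0]-.616,P[:,1]-.18)<.08
for lo,hi,n in [(.047,.058,"block"),(.014,.024,"stone")]:
    Q=P[near&(P[:,2]>lo)&(P[:,2]<hi)]
    if len(Q)>20: print(n,len(Q),round(np.percentile(Q[:,2],95),4),*rect(Q))
rel(.458,.300,.22,30.7)
E
```

```text
block 4177 0.0549 [620.1 181.7] [54.5 72. ] 28.3
stone 648 0.0215 [621.8 183.9] [51.7 89.8] 25.6
t 14.5 shift [-0.0779 -0.1834  0.0031] | in goal axes [-0.0779 -0.1834  0.0027] turn [-0.1  0.2  0. ] w 0.0501
```

View pics/w5.png

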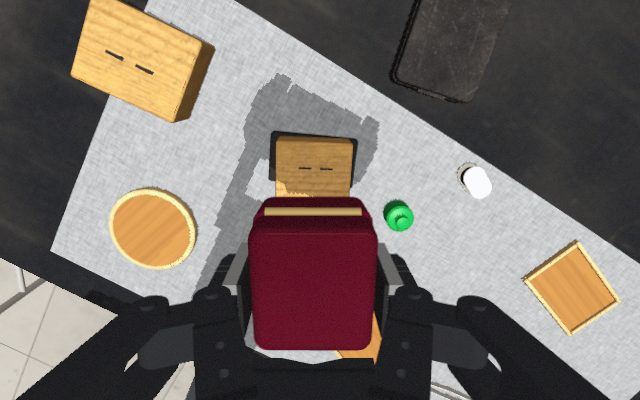

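Request:
drive_tool(series="-0.008 -0.019 0 0 0 0 0.045;-0.0155 -0.0365 0 0 0 0 0.045;-0.0155 -0.0365 0 0 0 0 0.045;-0.0155 -0.0365 0 0 0 0 0.045;-0.0155 -0.0365 0 0 0 0 0.045;-0.008 -0.018 0 0 0 0 0.045;0 0 0.04 0 0 0 0.045;0 0 0.05 0 0 0 0.045;0 0 0.05 0 0 0 0.045;0 0 0.03 0 0 0 0.045;0 0 0.01 0 0 0 0.045;0 0 0 0 0 0 0.045")

```text
t: 16.02
position: [0.459, 0.2995, 0.0443]
orientation: [-180.0, 0.0, 30.7]
force: [0.1, -0.0, -0.2]
grip_width: 0.0497
gripper_force: 62.4
```

```bash
python3 - <<'E'
from h import *
rel(.4575,.300,.0268,30.7); print(env.state()["force"])
s,p,d=cap("side"); 
for th in ["box","round_stand"]:
  for r in env.regions_of("side",th):
    Q,_,_=cloud("side",s,d,r["mask"]); zt=np.percentile(Q[:,2],95);print(th,r["score"],zt,*rect(Q[Q[:,2]>zt-.006]))
E
```

```text
t 16.0 shift [-0.001  -0.0012  0.0175] | in goal axes [-0.001  -0.0012  0.0175] turn [-0.  0. -0.] w 0.0497
[ 0.05828803 -0.03896375 -0.19747217]
box 0.72 0.0760894818621553 [465.5 301.8] [38.9 47.5] 31.6
round_stand 0.64 0.018310381937714948 [473.7 303. ] [65.6 97.4] 15.3
```

Request:
drive_tool(series="-0.001 -0.001 0.01 0 0 0 0.045;0 0 0.005 0 0 0 0.045;0 0 0.0025 0 0 0 0.045;0 0 0 0 0 0 0.045;0 0 0 0 0 0 0.045")

```text
t: 16.8
position: [0.457, 0.2999, 0.0272]
orientation: [-180.0, 0.0, 30.7]
force: [-2.9, -2.0, 5.0]
grip_width: 0.0498
gripper_force: 63.0
```

Request:
drive_tool(series="0 0 0 0 0 0 0.055;0 0 0 0 0 0 0.07;0 0 0 0 0 0 0.075;0 0 0 0 0 0 0.075;0 0 -0.02 0 0 0 0.075;0 0 -0.05 0 0 0 0.075;0 0 -0.06 0 0 0 0.075;0 0 -0.06 0 0 0 0.075;0 0 -0.01 0 0 0 0.075;0 0 0 0 0 0 0.075;0 0 0 0 0 0 0.075")

```text
t: 18.18
position: [0.4567, 0.2997, 0.225]
orientation: [-180.0, 0.2, 30.7]
force: [0.3, -0.2, 0.1]
grip_width: 0.0749
gripper_force: 0.0
```

```bash
python3 - <<'E'
from h import *
s,p,d=cap("wrist"); cv2.imwrite("pics/w6.png",p)
P,u,v=cloud("wrist",s,d)
n=np.hypot(P[:,0]-.457,P[:,1]-.3)<.06
Q=P[n&(P[:,2]>.05)&(P[:,2]<.07)]; print(rect(Q),np.percentile(Q[:,2],[5,50,95]))
Q=P[n&(P[:,2]>.009)&(P[:,2]<.02)]; print("stand",rect(Q))
rel(.620,.1817,.22,118.4)
E
```

```text
(array([456.1, 298.7]), array([55.9, 50.1]), 30.7) [0.05444036 0.05705148 0.05839528]
stand (array([457.6, 299. ]), array([98.1, 98. ]), 85.5)
t 18.2 shift [0.0801 0.1849 0.0047] | in goal axes [-0.1815  0.0874  0.0051] turn [ -0.2   0.1 -87.7] w 0.075
```

View pics/w6.png

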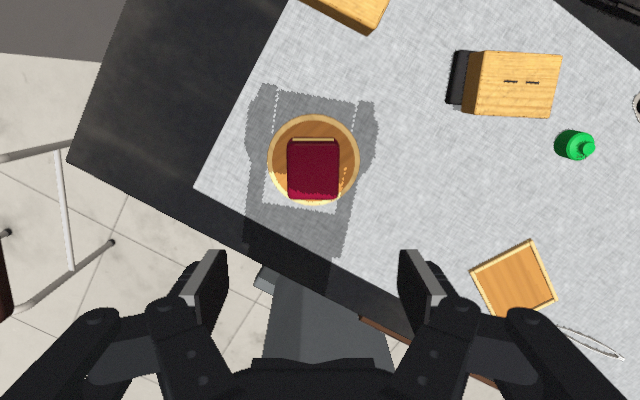

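Request:
drive_tool(series="0.02 0.0462 0 0 0 0 0.082;0.02 0.0462 0 0 0 0 0.082;0.02 0.0462 0 0 0 0 0.082;0.02 0.0462 0 0 0 0 0.082;0 0 0 0 0 -10 0.082;0 0 0 0 0 -10 0.082;0 0 0 0 0 -10 0.082;0 0 0 0 0 -10 0.082;0 0 0 0 0 -10 0.082;0 0 0 0 0 -10 0.082;0 0 0 0 0 -10 0.082;0 0 0 0 0 -10 0.082")

```text
t: 19.73
position: [0.6202, 0.1819, 0.2251]
orientation: [-179.8, -0.0, 111.0]
force: [0.0, 0.6, 0.2]
grip_width: 0.0821
gripper_force: 0.0
```

Request:
drive_tool(series="0 0 0 0 0 -7.7 0.082;0 0 0 0 0 0 0.082;0 0 0 0 0 0 0.082")

```text
t: 20.1
position: [0.6203, 0.1819, 0.2261]
orientation: [-179.9, -0.0, 118.3]
force: [-0.4, 0.1, 0.7]
grip_width: 0.082
gripper_force: 0.0
```

```bash
python3 - <<'E'
from h import *
s,p,d=cap("wrist")
P,u,v=cloud("wrist",s,d)
near=np.hypot(P[:,0]-.62,P[:,1]-.18)<.08
for lo,hi,n in [(.047,.058,"block"),(.014,.024,"stone")]:
    Q=P[near&(P[:,2]>lo)&(P[:,2]<hi)]
    if len(Q)>20: print(n,len(Q),round(np.percentile(Q[:,2],95),4),*rect(Q))
rel(.620,.1817,.030,118.4)
E
```

```text
block 4289 0.055 [618.4 182. ] [56.1 71.5] 28.3
stone 556 0.0219 [604.7 218.9] [51.9 12.7] 23.7
t 20.1 shift [-1.000e-04 -3.000e-04  1.963e-01] | in goal axes [-0.     -0.0004  0.1963] turn [-0.1 -0.  -0.1] w 0.0818
```

Request:
drive_tool(series="0 -0.001 0.05 0 0 0 0.082;0 0 0.05 0 0 0 0.082;0 0 0.05 0 0 0 0.082;0 0 0.03 0 0 0 0.082;0 0 0.016 0 0 0 0.082;0 0 0 0 0 0 0.065;0 0 0 0 0 0 0.048;0 0 0 0 0 0 0.048;0 0 0 0 0 0 0.048;0 0 0 0 0 0 0.048")

```text
t: 21.4
position: [0.6203, 0.1816, 0.0324]
orientation: [179.9, 0.1, 118.4]
force: [0.1, 0.1, 6.0]
grip_width: 0.0544
gripper_force: 66.4
```

Request:
drive_tool(series="0 0 -0.01 0 0 0 0.048;0 0 -0.03 0 0 0 0.048;0 0 -0.05 0 0 0 0.048;0 0 -0.05 0 0 0 0.048;0 0 -0.05 0 0 0 0.048;0 0 0 0 0 0 0.048;0 0 0 0 0 0 0.048")

```text
t: 22.28
position: [0.619, 0.1814, 0.22]
orientation: [-179.9, -0.0, 118.4]
force: [-0.4, -0.5, -1.3]
grip_width: 0.0543
gripper_force: 65.6
```

```bash
python3 - <<'E'
from h import *
s,p,d=cap("wrist"); cv2.imwrite("pics/w7.png",p)
P,u,v=cloud("wrist",s,d)
near=np.hypot(P[:,0]-.62,P[:,1]-.18)<.08
Q=P[near&(P[:,2]>.014)&(P[:,2]<.024)]; print("stone",rect(Q))
rel(.4486,.006,.22,62)
E
```

```text
stone (array([614.5, 197.7]), array([52. , 58.3]), 25.4)
t 22.3 shift [-7.330e-02 -2.332e-01 -1.000e-04] | in goal axes [-0.2348 -0.068  -0.0007] turn [-0.2  0.  56.4] w 0.0546
```

View pics/w7.png

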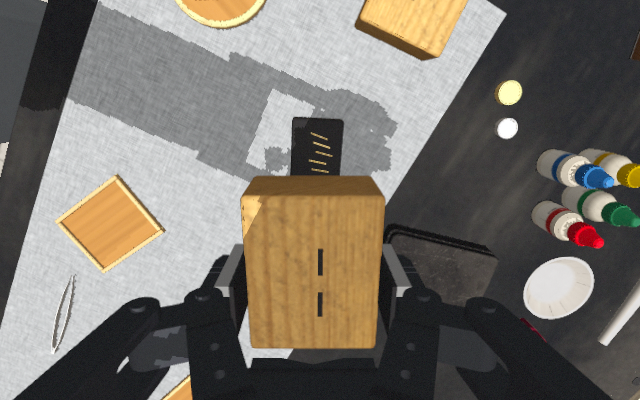

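Request:
drive_tool(series="-0.0147 -0.0466 0 0 0 0 0.048;-0.0147 -0.0466 0 0 0 0 0.048;-0.0147 -0.0466 0 0 0 0 0.048;-0.0147 -0.0466 0 0 0 0 0.048;-0.0145 -0.0468 0 0 0 0 0.048;0 0 0 0 0 9.4 0.048;0 0 0 0 0 9.4 0.048;0 0 0 0 0 9.4 0.048;0 0 0 0 0 9.4 0.048;0 0 0 0 0 9.4 0.048;0 0 0 0 0 9.4 0.048;0 0 0 0 0 0 0.048")

```text
t: 23.82
position: [0.4488, 0.0062, 0.2198]
orientation: [-179.9, 0.0, 62.1]
force: [-0.1, 0.8, -1.2]
grip_width: 0.0546
gripper_force: 65.5
```

```bash
python3 - <<'E'
from h import *
s,p,d=cap("wrist")
P,u,v=cloud("wrist",s,d)
for r in env.regions_of("wrist","block")[:1]:
    Q,_,_=cloud("wrist",s,d,r["mask"]); print(r["score"],rect(Q[Q[:,2]>np.median(Q[:,2])-.006]),np.percentile(Q[:,2],[2,50,98]))
for r in env.regions_of("wrist","short_tray"):
    Q,_,_=cloud("wrist",s,d,r["mask"]); print(r["score"],rect(Q))
rel(.4486,.006,.02,62)
E
```

```text
0.76 (array([450. ,   6.8]), array([73.2, 57.2]), 62.0) [0.21689358 0.24128568 0.24248049]
0.86 (array([457.9,  20.3]), array([62.7, 85.7]), 61.6)
t 24.0 shift [-3.000e-04 -1.000e-04  2.003e-01] | in goal axes [-0.0003 -0.0004  0.2003] turn [-0.1  0.   0.2] w 0.0548
```

Request:
drive_tool(series="-0.001 -0.001 0.05 0 0 0 0.048;0 0 0.05 0 0 0 0.048;0 0 0.05 0 0 0 0.048;0 0 0.035 0 0 0 0.048;0 0 0.008 0 0 0 0.048;0 0 0.005 0 0 0 0.048;0 0 0.002 0 0 0 0.048;0 0 0.001 0 0 0 0.048;0 0 0 0 0 0 0.048")

```text
t: 25.1
position: [0.4482, 0.0056, 0.0203]
orientation: [179.9, -0.0, 62.0]
force: [-0.7, -0.1, -0.4]
grip_width: 0.0546
gripper_force: 65.4
```

Request:
drive_tool(series="0 0 0.001 0 0 0 0.048;0 0 0.001 0 0 0 0.048;0 0 0 0 0 0 0.048")

```text
t: 25.48
position: [0.4479, 0.0057, 0.0178]
orientation: [-180.0, 0.0, 62.0]
force: [0.2, 0.1, -1.8]
grip_width: 0.0545
gripper_force: 65.6
```

Request:
drive_tool(series="0 0 0.001 0 0 0 0.048;0 0 0 0 0 0 0.048;0 0 0 0 0 0 0.06;0 0 0 0 0 0 0.075;0 0 0 0 0 0 0.075;0 0 0 0 0 0 0.075;0 0 -0.02 0 0 0 0.075;0 0 -0.05 0 0 0 0.075;0 0 -0.06 0 0 0 0.075;0 0 -0.06 0 0 0 0.075;0 0 -0.012 0 0 0 0.075;0 0 0 0 0 0 0.075")

```text
t: 26.98
position: [0.4478, 0.0057, 0.2186]
orientation: [180.0, -0.0, 62.0]
force: [-0.5, 0.1, 0.1]
grip_width: 0.0749
gripper_force: 0.0
```

```bash
python3 - <<'E'
from h import *
s,p,d=cap("wrist")
P,u,v=cloud("wrist",s,d)
n=np.hypot(P[:,0]-.4486,P[:,1]-.006)<.07
Q=P[n&(P[:,2]>.033)&(P[:,2]<.05)]; print(rect(Q),np.percentile(Q[:,2],[5,50,95]))
Q=P[n&(P[:,2]>.0085)&(P[:,2]<.014)]; print("tray",rect(Q))
rel(.6205,.184,.22,115.5)
E
```

```text
(array([449.3,   6.9]), array([70.9, 56.1]), 62.0) [0.03787958 0.03918206 0.04040616]
tray (array([449.5,   4.6]), array([96.3, 82.2]), 61.9)
t 27.0 shift [ 0.2386  0.0692 -0.0026] | in goal axes [ 0.0863  0.2329 -0.0024] turn [ -0.1  -0.  -53.5] w 0.0748
```

Request:
drive_tool(series="0.0477 0.0138 0 0 0 0 0.082;0.0477 0.0138 0 0 0 0 0.082;0.0477 0.0138 0 0 0 0 0.082;0.0477 0.0138 0 0 0 0 0.082;0.0478 0.014 0 0 0 0 0.082;0 0 0 0 0 -9 0.082;0 0 0 0 0 -9 0.082;0 0 0 0 0 -9 0.082;0 0 0 0 0 -9 0.082;0 0 0 0 0 -9 0.082;0 0 0 0 0 -8.5 0.082;0 0 0 0 0 0 0.082")

```text
t: 28.52
position: [0.6206, 0.1838, 0.2164]
orientation: [-179.8, -0.1, 115.4]
force: [-0.3, 0.3, -0.5]
grip_width: 0.082
gripper_force: 0.0
```

```bash
python3 - <<'E'
from h import *
s,p,d=cap("wrist"); cv2.imwrite("pics/w8.png",p)
P,u,v=cloud("wrist",s,d)
near=np.hypot(P[:,0]-.62,P[:,1]-.18)<.08
Q=P[near&(P[:,2]>.014)&(P[:,2]<.03)]; print("stone",rect(Q),np.percentile(Q[:,2],95))
Q=P[near&(P[:,2]<.01)]; print("mat",np.median(Q[:,2]))
rel(.6205,.184,.0,115.5)
E
```

```text
stone (array([621., 184.]), array([51.9, 88.9]), 25.5) 0.021772310883009308
mat 0.003365223410624882
t 28.6 shift [1.000e-04 5.000e-04 2.168e-01] | in goal axes [ 3.000e-04 -1.000e-04  2.168e-01] turn [-0.2 -0.1 -0.2] w 0.0817
```

View pics/w8.png

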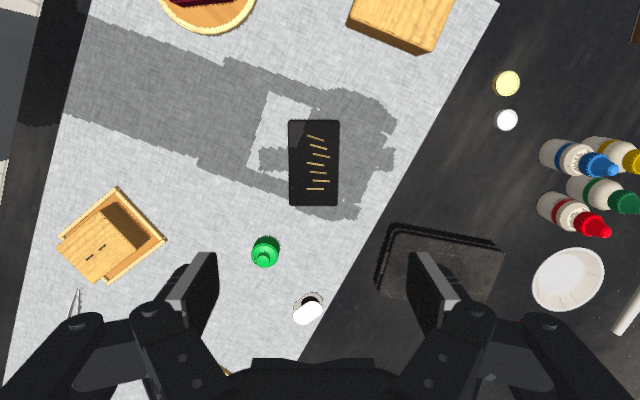

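Request:
drive_tool(series="0 0 0 0 0 0 0.052;0 0 0 0 0 0 0.052;0 0 0 0 0 0 0.052")

```text
t: 28.95
position: [0.621, 0.1838, 0.2188]
orientation: [-180.0, 0.0, 115.5]
force: [-0.3, -0.2, 0.3]
grip_width: 0.0519
gripper_force: 0.0
```

```bash
python3 - <<'E'
from h import *
s,p,d=cap("wrist")
P,u,v=cloud("wrist",s,d)
T=(P-s["position"])@Ro.from_euler("xyz",s["orientation"],degrees=True).as_matrix()
m=(np.abs(T[:,0])<.02)&(np.abs(T[:,1])<.06)&(T[:,2]<.03)&(T[:,2]>-.05)
for sg in (1,-1):
    q=T[m&(sg*T[:,1]>0)]; print(len(q),np.percentile(q[:,2],[50,95,99,100]),np.percentile(abs(q[:,1]),[1,99]),np.percentile(q[:,0],[1,99]))
print(s["grip_width"])
E
```

```text
2782 [-0.03229519 -0.01098312 -0.00661909 -0.00429417] [0.02590859 0.04655039] [-0.01047358  0.01315772]
2806 [-0.03230972 -0.01093782 -0.00664826 -0.00377562] [0.02566645 0.04648629] [-0.01050599  0.01316767]
0.05189305460217341
```

Request:
drive_tool(series="0 0 0.05 0 0 0 0.08;0 0 0.05 0 0 0 0.08;0 0 0.05 0 0 0 0.08;0 0 0.04 0 0 0 0.08;0 0 0.015 0 0 0 0.08;0 0 0 0 0 0 0.08;0 0 0 0 0 0 0.08")

```text
t: 29.88
position: [0.6221, 0.184, 0.0157]
orientation: [179.8, 0.1, 115.5]
force: [0.2, -0.4, 0.7]
grip_width: 0.0802
gripper_force: 0.0
```

Request:
drive_tool(series="0 0 0.009 0 0 0 0.075;0 0 0 0 0 0 0.075")

```text
t: 30.12
position: [0.6208, 0.1838, 0.0046]
orientation: [-180.0, -0.0, 115.5]
force: [0.5, 0.6, 0.0]
grip_width: 0.0748
gripper_force: 0.0
```

```bash
python3 - <<'E'
from h import *
for i in range(4): s,p,d=cap("wrist"); print(s["position"],s["force"])
E
```

```text
[0.62080302 0.183821   0.00460737] [0.47954799 0.63916687 0.00408339]
[0.62094553 0.18388321 0.00481503] [-0.13907655  0.63991811  0.97054372]
[0.62112323 0.18385904 0.00499756] [ 0.50474672 -0.62018193 -0.75139976]
[0.62114573 0.18387747 0.00503808] [0.70825183 0.54405449 0.73127616]
```

Request:
drive_tool(series="0 0 0 0 0 0 0.06;0 0 0 0 0 0 0.045;0 0 0 0 0 0 0.045;0 0 0 0 0 0 0.045;0 0 0 0 0 0 0.045;0 0 -0.01 0 0 0 0.045;0 0 -0.03 0 0 0 0.045;0 0 -0.04 0 0 0 0.045;0 0 -0.04 0 0 0 0.045;0 0 -0.04 0 0 0 0.045;0 0 0 0 0 0 0.045;0 0 0 0 0 0 0.045")

```text
t: 31.82
position: [0.6204, 0.1838, 0.1636]
orientation: [-179.9, -0.0, 115.5]
force: [0.7, -0.7, -2.5]
grip_width: 0.0505
gripper_force: 63.2
```

```bash
python3 - <<'E'
from h import *
s,p,d=cap("wrist"); cv2.imwrite("pics/w9.png",p)
rel(.645,-.180,.165,74)
E
```

```text
t 31.9 shift [-0.3389 -0.1343 -0.0018] | in goal axes [-0.3428  0.124  -0.0019] turn [-0.2  0.  41.5] w 0.0505
```

View pics/w9.png

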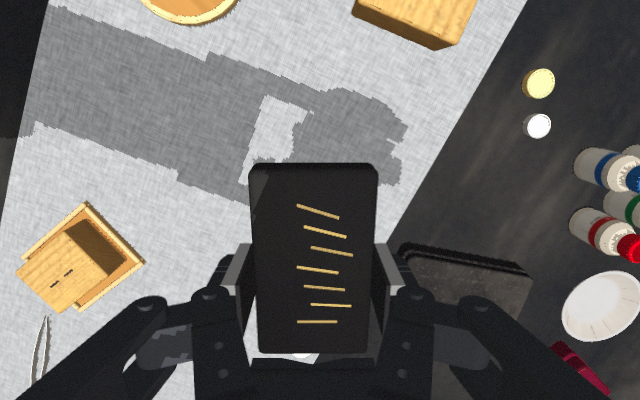

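```bash
python3 - <<'E'
from h import *
for n in ("scene","side"):
    s,p,d=cap(n); P,_,_=cloud(n,s,d)
    r=np.hypot(P[:,0]-.645,P[:,1]+.18)
    Q=P[(r<.35)&(P[:,2]>.07)&(P[:,2]<.6)&(P[:,1]<-.02)]
    if len(Q): print(n,len(Q),Q.min(0),Q.max(0),np.hypot(Q[:,0]-.645,Q[:,1]+.18).min())
E
```

```text
scene 4867 [ 0.73042823 -0.51730387  0.0714716 ] [ 0.85683916 -0.15565694  0.40972805] 0.1696434481084624
side 9316 [ 0.55392197 -0.52984188  0.07005337] [ 0.91160665 -0.15710434  0.41052624] 0.16920537951752254
```

Request:
drive_tool(series="-0.0484 -0.0192 0 0 0 0 0.045;-0.0484 -0.0192 0 0 0 0 0.045;-0.0484 -0.0192 0 0 0 0 0.045;-0.0484 -0.0192 0 0 0 0 0.045;-0.0484 -0.0192 0 0 0 0 0.045;-0.0484 -0.0192 0 0 0 0 0.045;-0.0485 -0.0191 0 0 0 8.3 0.045;0 0 0 0 0 8.3 0.045;0 0 0 0 0 8.3 0.045;0 0 0 0 0 8.3 0.045;0 0 0 0 0 8.3 0.045;0 0 0 0 0 0 0.045")

```text
t: 33.48
position: [0.6455, -0.1798, 0.1638]
orientation: [-179.9, -0.0, 74.1]
force: [-0.1, -0.0, -2.2]
grip_width: 0.0508
gripper_force: 63.1
```

```bash
python3 - <<'E'
from h import *
s,p,d=cap("wrist")
for th in ["stone","long_tray"]:
  for r in env.regions_of("wrist",th)[:2]:
    Q,_,_=cloud("wrist",s,d,r["mask"]); m=np.median(Q[:,2]); print(th,round(r["score"],2),rect(Q[abs(Q[:,2]-m)<.006]),m)
P,u,v=cloud("wrist",s,d)
n=np.hypot(P[:,0]-s["position"][0],P[:,1]-s["position"][1])<.06
n&=(P[:,2]>.155)&(P[:,2]<.19)&(p[v,u].max(1)<60); 
rel(.645,-.180,.013,74)
s,p,d=cap("side"); 
for r in env.regions_of("side","long_tray")[:2]:
    Q,_,_=cloud("side",s,d,r["mask"]); print("side",round(r["score"],2),rect(Q))
E
```

```text
stone 0.81 (array([ 646. , -179.2]), array([90.3, 52.3]), 73.7) 0.1789463655994245
long_tray 0.58 (array([ 430.6, -145.1]), array([ 22. , 126.7]), 4.8) 0.008157513196210997
t 33.6 shift [-0.0004 -0.0004  0.1514] | in goal axes [-0.0004 -0.0006  0.1514] turn [-0.  -0.   0.1] w 0.0507
side 0.8 (array([ 641.1, -181.9]), array([126.5,  81.6]), 74.5)
```

Request:
drive_tool(series="-0.0005 -0.001 0.04 0 0 0 0.045;0 0 0.05 0 0 0 0.045;0 0 0.04 0 0 0 0.045;0 0 0.015 0 0 0 0.045;0 0 0.005 0 0 0 0.045;0 0 0.002 0 0 0 0.045;0 0 0 0 0 0 0.045;0 0 0 0 0 0 0.045")

```text
t: 34.72
position: [0.645, -0.1802, 0.0138]
orientation: [179.9, 0.0, 74.0]
force: [-0.6, 0.0, -1.7]
grip_width: 0.0505
gripper_force: 63.2
```

Request:
drive_tool(series="0 0 0.002 0 0 0 0.045;0 0 0.001 0 0 0 0.045;0 0 0 0 0 0 0.045;0 0 0 0 0 0 0.045")

```text
t: 35.22
position: [0.6447, -0.1801, 0.0098]
orientation: [180.0, -0.0, 74.0]
force: [0.0, -0.6, -1.3]
grip_width: 0.0506
gripper_force: 63.2
```

Request:
drive_tool(series="0 0 0.001 0 0 0 0.045;0 0 0 0 0 0 0.045;0 0 0 0 0 0 0.045")

```text
t: 35.6
position: [0.6446, -0.18, 0.0088]
orientation: [-180.0, -0.0, 74.0]
force: [0.5, 0.0, -3.0]
grip_width: 0.0505
gripper_force: 63.2
```

Request:
drive_tool(series="0 0 0 0 0 0 0.056;0 0 0 0 0 0 0.065;0 0 0 0 0 0 0.072;0 0 0 0 0 0 0.072;0 0 -0.02 0 0 0 0.072;0 0 -0.05 0 0 0 0.072;0 0 -0.06 0 0 0 0.072;0 0 -0.06 0 0 0 0.072;0 0 -0.02 0 0 0 0.072;0 0 0 0 0 0 0.072;0 0 0 0 0 0 0.072")

```text
t: 36.98
position: [0.6442, -0.1799, 0.217]
orientation: [-179.8, -0.0, 74.0]
force: [-0.1, 0.5, -0.5]
grip_width: 0.072
gripper_force: 0.0
```

```bash
python3 - <<'E'
from h import *
s,p,d=cap("wrist"); cv2.imwrite("pics/w10.png",p)
P,u,v=cloud("wrist",s,d)
n=np.hypot(P[:,0]-.645,P[:,1]+.18)<.08
Q=P[n&(P[:,2]>.018)&(P[:,2]<.03)]; print(rect(Q),np.percentile(Q[:,2],[5,50,95]))
Q=P[n&(P[:,2]>.0085)&(P[:,2]<.014)]; print("tray",rect(Q))
s,p,d=cap("side"); cv2.imwrite("pics/s10.png",p); print(s["force"],s["position"])
E
```

```text
(array([ 645.6, -179.4]), array([88.1, 51.9]), 73.7) [0.02212311 0.02353884 0.02474207]
tray (array([ 644.2, -181.2]), array([114.9,  78.2]), 73.5)
[ 0.65506548  1.62952793 -0.19285619] [ 0.64417599 -0.17988403  0.21685517]
```

View pics/w10.png

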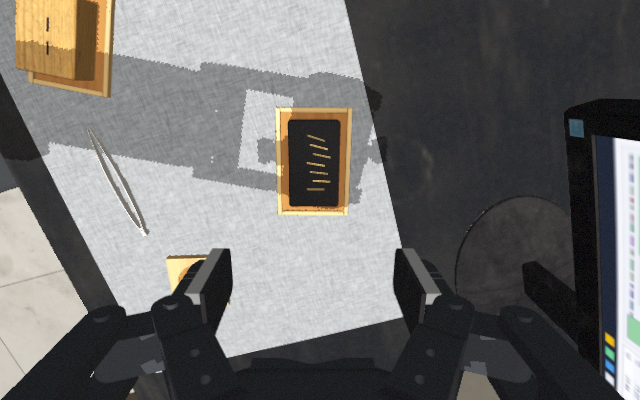

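View pics/s10.png

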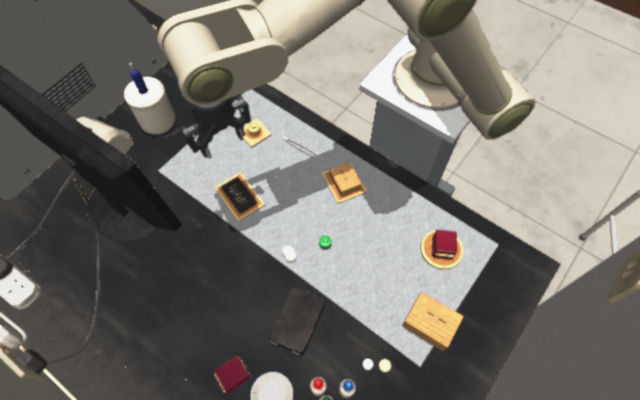

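The wrist view shows the touchstone flat inside the long tray at (314,163). The side view shows the weight on its rest (254,130), the block in its tray (345,180) and the box on its stand (442,246). The loupe and tweezers have not been disturbed.

```bash
python3 -c "
from h import *
print(env.finish_job())"
```

```text
the job is handed in; nothing more can be done
None
```

I handed the job in at about 37 s: the weight, ring box, block and touchstone are each in their places by camera measurement, the loupe and tweezers look undisturbed, and no verdict was returned.

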